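# Close the welding fixture on a tube

## Task

Close the welding fixture on the square tube lying in it. First push the fixture's slide in with your fingertips until it has squared the tube up flat against the fixed fence, then push the hinged keeper bar over and down until it lies fully down across the tube. Do not lift the tube, leave the other things on the table where they are, and finish with the hand clear.

Things in the scene. Friction and masses are not known exactly. Their poses are not given: they have to be found in the camera images.
- fixture: Bolted-down steel fixture: dark base plate 250 x 190 x 12 mm. Origin on the table surface; +x runs from slide to fence, y along the fence, z up; the plate spans x -150 to +100 mm, y +-95 mm, top at z = 12 mm. The seated tube fills x 0 to 30 mm. Its x axis is turned at most 20 degrees from the robot's.
- fence (a point): Middle of the top edge of the fence's flat face, at fixture x = 30, y = 0, z = 38 mm. The fixed fence is a grey bar 130 mm long in y, 18 mm thick. Two hinge lugs on it (fixture x 36 to 70 mm, y at +-27 to +-37 mm) reach z = 58 mm.
- slide_push (a point): Middle of the flat rear face (away from the fence) of the slide, at fixture z = 40 mm. The slide is an aluminium block 90 mm wide in y, 60 mm long; its rear edge is an upright push plate 12 mm thick, top at fixture z = 60 mm; in front of it the top is at z = 38 mm, and the front face (the jaw) is 60 mm ahead of this point.
- slide (a joint): Travel of the slide along the fixture's +x, m: 0 fully back (jaw at fixture x = -70 mm, slide_push at x = -130 mm); 0.070 with the tube tight and square against the fence; end stop without a tube 0.080. About 4 N of friction (2 to 4 N more when it pushes the tube); it stays where it is left.
- tube: Loose square steel tube, 160 mm long, 30 x 30 mm, 0.27 to 0.5 kg, lying on the base plate between jaw and fence, often a little askew. Origin at the centre of its underside, its length along its own y.
- hinge (a point): The keeper's hinge axis, on its middle, at fixture x = 55 mm, y = 0, z = 48 mm; the axis runs along the fixture's y.
- keeper_tip (a point): Middle of the free end of the keeper bar, a flat steel bar 85 mm long from hinge axis to free end, 50 mm wide, 8 mm thick (this point is mid-thickness).
- keeper (a joint): Keeper angle, rad: 0 fully down (on a stop, level, underside at fixture z = 44 mm, 2 mm above the tube), 1.57 upright, 2.3 open stop; it starts leaning back, away from the slide. Closing, its free end moves over the top towards the slide (-x). A stiff hinge (0.2 N m) holds it at any angle, so it does not fall by itself: push it from behind, then from above.
- offcut: Bystander: short square tube 30 x 30 x 60 mm lying on the table. Origin at the centre of its underside, its length along its own y.
- can: Bystander: upright round can 60 mm in diameter, 130 mm tall. Origin at the centre of its base.
- square: Bystander: L-shaped grey steel setting square, legs about 90 mm, 16 mm tall, lying on the table. Origin under the middle of the leg that lies along its x.
- brush: Bystander: hand brush lying on the table. Origin under its middle, its length along its own x.
Not all that is in view belongs to the job. What is meant by the tube is not yellow, and is the smaller of those in its own colour.

How it is judged:
On the way, in this order (a step that is already met when the one before it is completed fails the run):
1. the slide is pushed in and the tube is square against the fence (value of joint slide above 0.067 m and x of tube in the frame of fixture above 0.012 m and angle between the y axis of tube and the y axis of fixture, either way round below 0.04 rad), for 0.2 s.
2. then the keeper is pushed fully down (value of joint keeper below 0.06 rad), for 0.2 s.
At the end, for the whole second after the job is handed in: The slide stands within 3 mm of tight on the tube, the tube lies flat on the base plate, within 3 mm of the fence and within 0.04 rad of parallel to it, its middle within 45 mm of the keeper's middle line; the keeper is within 0.06 rad of fully down; all at rest (all of step 1 and value of joint slide below 0.073 m and x of tube in the frame of fixture below 0.018 m and y of tube in the frame of fixture between -0.045 and 0.045 m and z of tube in the frame of fixture below 0.015 m and angle between tube's own z axis and vertical below 0.05 rad and value of joint keeper below 0.06 rad and linear speed of tube below 0.02 m/s); the robot touches nothing.
It fails at once if the tube is lifted or tipped (z of tube in the frame of fixture above 0.022 m or angle between tube's own z axis and vertical above 0.25 rad).
It fails at once if the offcut, can, square or brush is moved by more than 20 mm (distance of any of offcut, can, square, brush from where it was at the start of the episode above 0.02 m).
It also fails if it takes over 54 s, if anything falls off the work surface, if the arm or the gripper's body presses on something with over 40 N, if the wrist force passes 120 N, or if a joint passes its speed limit or range.

## Robot

A 7-joint arm with a two-finger parallel gripper is mounted at the origin on the work surface. World frame = base frame: x ahead of the robot, y to its left, z up, the work surface at z = 0. Lengths are in m, angles in rad, forces in N, time in s.
With the tool pointing down it reaches from about 0.425 to 0.875 m from the base axis. Payload 4.7 kg.
Tool frame: the origin (TCP) lies between the finger pads; the fingertips stand 8 mm ahead of it and the grasp point (between the pads) lies 11 mm behind it (bot.tip_reach is the distance from the TCP to the fingertips, in m); z points along the fingers, y is the direction in which the jaws open and shut (so a half turn about z gives the same grasp; the last joint's range is limited). The gripper opens to 85 mm and grips with 20 to 120 N. Pads are 22 mm wide; open, the fingers measure 114 mm over their backs; the gripper's body (76 mm by 85 mm) begins 54 mm behind the grasp point. The pads swing forward as they close: fully open they stand 13 mm farther back than shut.
Start: joints at [-1.249, 0.321, -0.07, 1.45, 0.023, 1.371, -0.057], TCP at [0.197, 0.619, 0.239] pointing down, gripper open.
Joint ranges: [-2.86, 2.86], [-0.3, 2.09], [-1.38, 1.24], [0.06, 2.45], [-1.56, 4.7], [0.09, 2.05], [-2.69, 2.69]. Speed limits (rad/s): [2.57, 2.57, 3.14, 3.14, 3.14, 3.14, 3.14].

## Interface

Orientations are given as a rotation vector (axis times angle).
In Python, from rig import bot gives the robot as it stands.
- The arm moves only by the tool arm_command, never from a script. Its argument "increments" is a list of rows, each a list of 7 numbers: the opening, from 0 (shut) to 1 (fully open), then the shift along the tool's x, y, z scaled (see below), then the turn, a rotation vector about the tool's x, y, z scaled (see below). A call has 1 to 5 rows; each row shifts and turns the commanded pose from where the row before left it, along the tool's axes as they then stand; what a row does not reach is not made up. The controller multiplies each number of a shift by 2 cm and each number of a turn by 0.1 rad. A row lasts 1/10 s, in which the tool goes at most 50 mm and 8.59 degrees, less where a joint would pass 70% of its speed; a pose out of reach is approached as far as the arm can. A call with a number of a shift or a turn outside -1 to 1 is refused whole. A call with a gripper value outside its range is refused whole. The fingers move at their own pace and stop on an object; "grip_force" is the grip in N (left out, the last holds). Time passes only in rows, so rows that do not move let the fingers close. It gives the time, the measured TCP pose, the force and the opening at its end, in the units of the state.
- bot.state(): the state, without advancing time (a new reading comes with each control period).
- bot.camera(name): name is "side" or "top" or "wrist"; returns a dict with "frame" (480x640x3 uint8, red, green, blue), "depth" (480x640 float32, m along the optical axis (not along the pixel's ray), 0 where there is no reading), "fx", "fy", "cx", "cy" (pixels), "rvec" (rotation vector, rad) and "tvec" (3), from world to camera coordinates, as OpenCV has them. Camera axes: x right, y down, z forward; pixel columns grow to the right and rows downward; lengths in m; the calibration is good to about 2 mm. A picture is of the moment at which its call begins.
- bot.finish_job(): hands the job in, once; it reports no verdict.
Trained networks look in a picture, given as the dict that the camera call returned (one of the last four; its "shot" number tells which), for a name from the list of things; names that differ only in an ending like _2 or _b are one class to them, and where a whole thing is asked for, a point or a joint stands for the part that bears it (a point fixed in the world has none). Each returns a list of dicts, best first, with "confidence" (0 to 1); they miss things now and then, are a little off and sometimes report something else, mostly with a low value. They report only what shows in the picture. A call takes as long as a camera call. They do not tell look-alikes from the thing itself.
- bot.find_in(thing, picture): "bbox" ([centre column, centre row, width, height] in pixels, round what is visible of it).
The state is a dict: "clock": time; "joint_positions": joint angles; "joint_vel": joint speeds; "effort": joint torques, N m; "eef_pos": TCP position; "orientation": TCP orientation; "ft_force": force on the tool from outside, world axes, zero at the start; "torque": the same for the moment, N m; "width": finger opening in m.
Only numpy, scipy, OpenCV 4.12 (cv2) and the standard library are available. Lean on these libraries where they do the work, as an engineer would, in place of code of your own. Each camera call takes 0.05 s, during which the arm holds its last target. There are 200 camera calls.

## Working session

There is one attempt and no reset: what is moved stays moved. The work goes in short steps, Python scripts to look and compute and a tool call to move; the robot and the scene stay as the last step left them, time stands still between calls to the robot, and variables do not carry over. Pictures are saved under pics/ and viewed, about 8 in all and at most 12, crops included, and the job is handed in when it is done.

Besides the shell and the picture viewer there is one more tool, called as name([rows], argument=value, ...), one row to a line, values as JSON. arm_command: Moves the arm, as the interface text tells. Its arguments: {"type":"object","properties":{"increments":{"type":"array"},"grip_force":{"type":"number"}},"required":["increments"]}

```bash
mkdir -p pics; ls
cat > h.py <<'E'
import numpy as np, cv2
from rig import bot
from scipy.spatial.transform import Rotation as R
def cloud(c):
    v,u=np.mgrid[:480,:640]; d=c["depth"].astype(float)
    P=np.stack([(u-c["cx"])/c["fx"]*d,(v-c["cy"])/c["fy"]*d,d],-1)
    Rm=R.from_rotvec(c["rvec"]).as_matrix()
    W=(P-np.array(c["tvec"]))@Rm
    W[d==0]=np.nan
    return W
def save(c,name,crop=None,s=1):
    f=c["frame"][:,:,::-1]
    if crop: x0,y0,x1,y1=crop; f=f[y0:y1,x0:x1]
    if s!=1: f=cv2.resize(f,None,fx=s,fy=s,interpolation=cv2.INTER_CUBIC)
    cv2.imwrite("pics/"+name,f)
E
python3 - <<'E'
from h import *
for n in("top","side"):
    c=bot.camera(n); save(c,n+"0.png"); np.savez(n+"0.npz",**{k:np.array(v) for k,v in c.items()})
    W=cloud(c)
    for t in["fixture","fence","slide_push","slide","tube","hinge","keeper_tip","keeper","offcut","can","square","brush"]:
        for r in bot.find_in(t,c)[:3]:
            b=r["bbox"]; p=W[int(min(b[1],479)),int(min(b[0],639))]
            print(n,t,round(r["confidence"],2),np.round(b),np.round(p,3))
print(bot.state())
E
```

```text
pics
top fixture 0.7 [276. 228.  99. 126.] [0.563 0.075 0.008]
top fence 0.68 [276. 229.  96. 128.] [0.563 0.075 0.008]
top slide_push 0.91 [274. 253.  46.  34.] [0.508 0.076 0.036]
top slide 0.77 [272. 252.  44.  33.] [0.508 0.082 0.039]
top tube 0.87 [279. 220.  71.  20.] [0.577 0.064 0.038]
top tube 0.87 [420. 347.  78.  92.] [ 0.304 -0.228  0.041]
top tube 0.7 [314. 111.  15.  70.] [ 0.822 -0.016  0.031]
top hinge 0.64 [278. 227.  95. 123.] [0.564 0.07  0.014]
top keeper_tip 0.96 [278. 179.  30.  33.] [0.658 0.062 0.092]
top keeper 0.98 [278. 183.  22.  32.] [0.652 0.063 0.079]
top offcut 0.73 [357. 245.  32.  20.] [ 0.522 -0.103  0.033]
top can 0.68 [180. 167.  43.  38.] [0.676 0.258 0.132]
top can 0.48 [278. 177.  26.  34.] [0.661 0.064 0.1  ]
top square 0.6 [183. 259.  49.  44.] [ 0.501  0.28  -0.   ]
top brush 0.61 [402. 214.  34.  89.] [ 0.587 -0.204  0.023]
top brush 0.26 [278. 220.  72.  16.] [0.576 0.066 0.042]
side fixture 0.85 [306. 226. 146. 108.] [0.569 0.07  0.04 ]
side fence 0.59 [307. 229. 144. 103.] [0.565 0.06  0.042]
side slide_push 0.84 [276. 234.  44.  42.] [0
[... 893 characters left out ...]
.593 -0.204  0.019]
{'clock': 1.3, 'joint_positions': array([-1.2489353 ,  0.32101364, -0.07010667,  1.45049868,  0.02262324,
        1.37081672, -0.05694039]), 'joint_vel': array([-0.00046492, -0.00205212, -0.00168135,  0.00067521, -0.00129625,
       -0.00028224,  0.00064954]), 'effort': array([-1.05470440e-05, -4.93399286e+01, -3.81716453e-01, -3.14570367e+01,
        1.31934797e-02,  1.31404908e-03, -2.99422857e-05]), 'eef_pos': array([0.19693284, 0.61946332, 0.23934039]), 'orientation': array([4.81529390e-01, 3.10439653e+00, 6.59381215e-05]), 'ft_force': array([ 0.32637006, -0.15358369,  0.2624395 ]), 'torque': array([ 0.00900359, -0.00029159, -0.04256475]), 'width': 0.0853820088598303}
```

View images.

Run:
```python
import cv2
a=cv2.imread("pics/top0.png")[40:400,130:530]; cv2.imwrite("pics/a.png",cv2.resize(a,None,fx=2,fy=1.6667) if 0 else cv2.resize(a,None,fx=1.65,fy=1.65,interpolation=2))
```

```text
(no output)
```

View pics/side0.png

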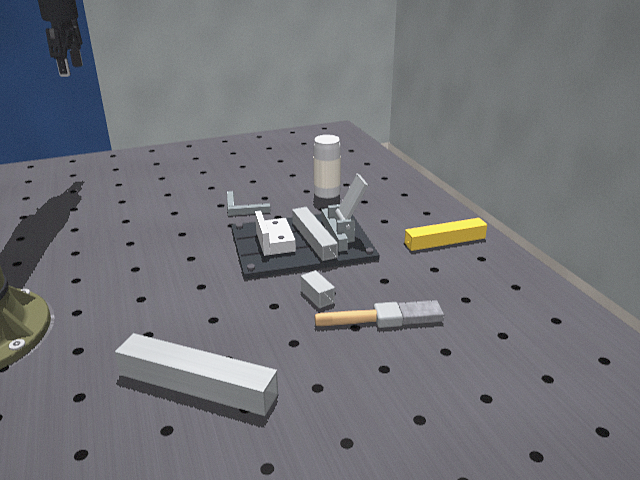

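View pics/a.png

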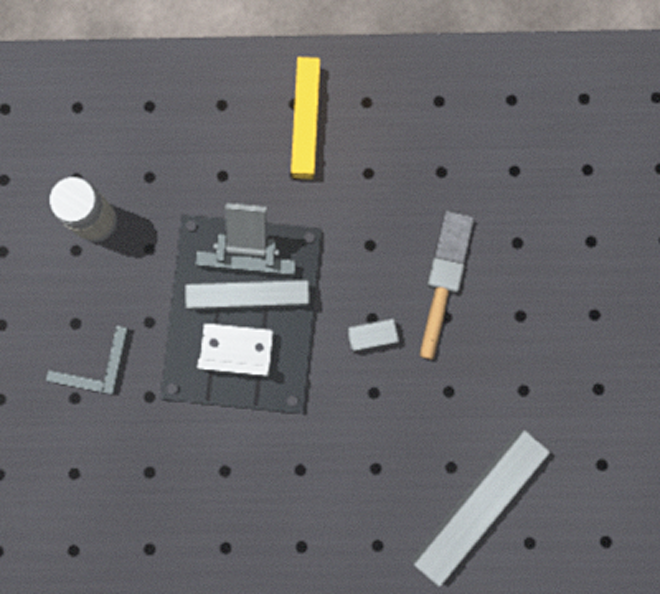

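```bash
cat >> h.py <<'E'
def load(n): 
    z=np.load(n,allow_pickle=True); return {k:z[k] for k in z.files}
E
python3 - <<'E'
from h import *
def rect(P,name):
    (c,s,a)=cv2.minAreaRect((P*1000).astype(np.float32)); print(name,np.round(c,1),np.round(s,1),round(a,2),len(P))
    return c,s,a
c=load("top0.npz"); W=cloud(c)
v,u=np.mgrid[:480,:640]
t=W[(u>560)&(v>60)|((u<200)&(v>330))]; print("table z",np.nanmedian(t[:,2]),np.nanstd(t[:,2]))
x,y,z=W[...,0],W[...,1],W[...,2]
reg=(x>.42)&(x<.72)&(y>-.05)&(y<.2)&(u>225)&(u<330)
m=(reg&(z>.007)).astype(np.uint8); n,l,st,ce=cv2.connectedComponentsWithStats(cv2.morphologyEx(m,cv2.MORPH_OPEN,np.ones((3,3),np.uint8)))
k=1+np.argmax(st[1:,4]); fm=l==k
pl=fm&(z<.018); print("plate z",np.median(z[pl]))
r=rect(W[pl][:,:2],"plate"); rect(W[fm][:,:2],"all")
tops=fm&(z>.03)
n,l,st,ce=cv2.connectedComponentsWithStats(tops.astype(np.uint8))
for k in range(1,n):
    if st[k,4]>20: 
        q=W[l==k]; rect(q[:,:2],f"top{k} z {np.median(q[:,2]):.3f} max {q[:,2].max():.3f}")
E
```

```text
table z -0.0006285844855929396 0.05111489089739879
plate z 0.011359218143182637
plate [559.4  74.1] [190.2 250.3] 83.25 5574
all [559.4  74.1] [190.2 250.3] 83.25 9339
top1 z 0.057 max 0.129 [647.3  63.6] [130.2  68.6] 83.47 1377
top2 z 0.041 max 0.049 [580.4  64.6] [ 30.9 160. ] 1.01 1060
top3 z 0.038 max 0.065 [508.2  80. ] [90.2 60.4] 83.15 1172
```

arm_command([
  [0,-1,-1,0,0,0,-0.38],
  [0,-1,-1,0,0,0,-0.38],
  [0,-1,-1,0,0,0,-0.38],
  [0,-1,-1,0,0,0,-0.38],
  [0,-1,-1,0,0,0,-0.38],
])

```text
clock: 1.8
eef_pos: [0.2716, 0.4983, 0.2395]
orientation: [0.182, 3.136, 0.001]
ft_force: [-1.4, -0.1, 1.1]
width: 0.0126
```

arm_command([
  [0,-1,-1,0,0,0,0],
  [0,-1,-1,0,0,0,0],
  [0,-1,-1,0,0,0,0],
  [0,-1,-1,0,0,0,0],
  [0,-1,-1,0,0,0,0],
])

```text
clock: 2.3
eef_pos: [0.3594, 0.3873, 0.2396]
orientation: [0.185, 3.136, 0.001]
ft_force: [-0.4, 0.9, 0.2]
width: -0.0
```

arm_command([
  [0,-1,-1,0,0,0,0],
  [0,-1,-1,0,0,0,0],
  [0,-1,-1,0,0,0,0],
  [0,0,-1,0,0,0,0],
  [0,0,-1,0,0,0,0],
])

```text
clock: 2.8
eef_pos: [0.4068, 0.2808, 0.2393]
orientation: [-0.186, -3.136, -0.0]
ft_force: [0.4, 0.4, -0.4]
width: 0.0
```

```bash
cat >> h.py <<'E'
YAW=np.radians(-6.75); O=np.array([.5842,.0712])
def where():
    s=bot.state(); Rm=R.from_rotvec(s["orientation"]).as_matrix()
    c,n=np.cos(YAW),np.sin(YAW); d=s["eef_pos"][:2]-O
    f=np.array([d@[c,n],d@[-n,c],s["eef_pos"][2]])*1000
    A=np.array([[c,n,0],[-n,c,0],[0,0,1]])
    print("t",round(s["clock"],2),"TCP fixture mm",f.round(1),"tip z",round(f[2]-8,1),"F fix",(A@s["ft_force"]).round(1),"w",round(s["width"],4))
    print("tool axes in fixture\n",(A@Rm).round(3), "q",s["joint_positions"].round(2))
    return f
E
python3 -c "
from h import *
where()"
```

```text
t 2.8 TCP fixture mm [-200.8  187.3  239.3] tip z 231.3 F fix [ 0.3  0.4 -0.4] w 0.0
tool axes in fixture
 [[-1.     0.001 -0.   ]
 [ 0.001  1.     0.   ]
 [ 0.     0.    -1.   ]] q [-0.83 -0.01  0.17  1.83  0.    1.32  0.79]
```

arm_command([
  [0,-0.66,-0.9,0,0,0,0],
  [0,-0.66,-0.9,0,0,0,0],
  [0,-0.66,-0.9,0,0,0,0],
  [0,-0.66,-0.9,0,0,0,0],
  [0,-0.66,-0.9,0,0,0,0],
])

```text
clock: 3.3
eef_pos: [0.4614, 0.1841, 0.2396]
orientation: [0.183, 3.136, 0.001]
ft_force: [0.2, -0.1, -0.6]
width: 0.0003
```

arm_command([
  [0,0,-0.97,0.4,0,0,0],
  [0,0,-0.97,0.4,0,0,0],
  [0,0,-0.97,0.4,0,0,0],
  [0,0,-0.97,0.4,0,0,0],
  [0,0,-0.97,0.4,0,0,0],
])

```text
clock: 3.8
eef_pos: [0.4496, 0.0879, 0.1992]
orientation: [0.183, 3.136, 0.001]
ft_force: [-0.0, 0.5, -0.2]
width: -0.0001
```

```bash
python3 -c "
from h import *
where()"
```

```text
t 3.8 TCP fixture mm [-135.7    0.7  199.2] tip z 191.2 F fix [-0.1  0.5 -0.2] w -0.0001
tool axes in fixture
 [[-1.    -0.001  0.   ]
 [-0.001  1.     0.001]
 [-0.     0.001 -1.   ]] q [-0.64 -0.08  0.37  1.97  0.03  1.24  1.18]
```

arm_command([
  [0,0,0,0.8,0,0,0],
  [0,0,0,0.8,0,0,0],
  [0,0,0,0.8,0,0,0],
  [0,0,0,0.8,0,0,0],
  [0,0,0,0.8,0,0,0],
])

```text
clock: 4.3
eef_pos: [0.4498, 0.0888, 0.1189]
orientation: [0.183, 3.136, 0.001]
ft_force: [-0.4, 0.3, 0.7]
width: -0.0003
```

arm_command([
  [0,0,0,0.8,0,0,0],
  [0,0,0,0.8,0,0,0],
  [0,0,0,0.8,0,0,0],
  [0,0,0,0.7,0,0,0],
  [0,0,0,0.5,0,0,0],
])

```text
clock: 4.8
eef_pos: [0.4494, 0.0887, 0.0466]
orientation: [-0.183, -3.136, -0.0]
ft_force: [0.0, -0.5, -0.2]
width: -0.0003
```

arm_command([
  [0,-0.3,0,0,0,0,0],
  [0,-0.3,0,0,0,0,0],
  [0,-0.3,0,0,0,0,0],
  [0,-0.3,0,0,0,0,0],
  [0,-0.3,0,0,0,0,0],
])

```text
clock: 5.3
eef_pos: [0.4797, 0.0852, 0.0475]
orientation: [-0.184, -3.134, -0.001]
ft_force: [-4.8, 0.8, 4.2]
width: -0.0
```

```bash
python3 -c "
from h import *
where()
c=bot.camera('side'); save(c,'s1.png',(200,120,400,280),3.5)"
```

```text
t 5.3 TCP fixture mm [-105.5    1.7   47.5] tip z 39.5 F fix [-4.9  0.3  4.2] w -0.0
tool axes in fixture
 [[-1.    -0.    -0.002]
 [-0.     1.     0.   ]
 [ 0.002  0.    -1.   ]] q [-0.6   0.17  0.4   2.07 -0.08  0.92  1.3 ]
```

View pics/s1.png

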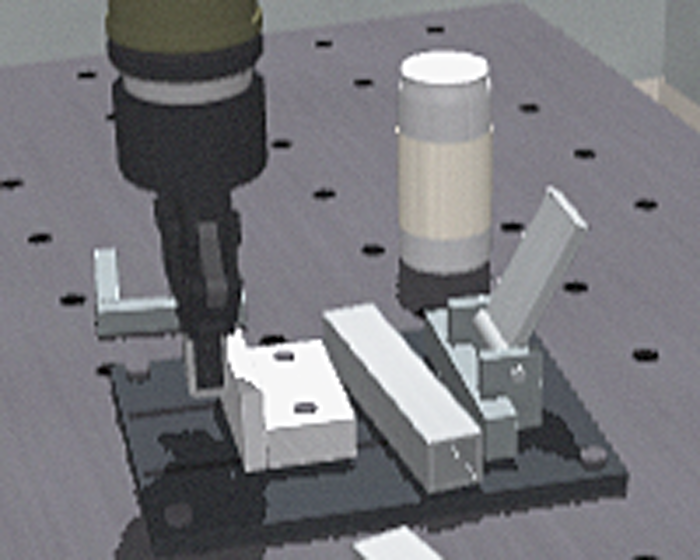

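arm_command([
  [0,-0.3,0,0,0,0,0],
  [0,-0.3,0,0,0,0,0],
  [0,-0.3,0,0,0,0,0],
  [0,-0.25,0,0,0,0,0],
  [0,-0.25,0,0,0,0,0],
])

```text
clock: 5.85
eef_pos: [0.5069, 0.0819, 0.0472]
orientation: [-0.184, -3.133, -0.0]
ft_force: [-7.3, 0.4, 6.5]
width: -0.0003
```

```bash
cat > look.py <<'E'
from h import *
import sys
where()
c=bot.camera("top"); W=cloud(c); c_,n_=np.cos(YAW),np.sin(YAW)
d=W[...,:2]-O; F=np.stack([d@[c_,n_],d@[-n_,c_],W[...,2]],-1)*1000
def rect(m,name):
    n,l,st,ce=cv2.connectedComponentsWithStats(m.astype(np.uint8)); k=1+np.argmax(st[1:,4]); q=F[l==k]
    r=cv2.minAreaRect(q[:,:2].astype(np.float32)); print(name,np.round(r[0],1),np.round(r[1],1),round(r[2],2),st[k,4],"z",np.median(q[:,2]).round(1))
x,y,z=F[...,0],F[...,1],F[...,2]
rect((z>36)&(z<48)&(abs(y)<110)&(x>-35)&(x<33),"tube+")
for s in(-1,1):
    m=(z>37)&(z<48)&(s*y>52)&(s*y<85)&(x>-45)&(x<60); print("tube end y",s,"x range",np.percentile(x[m],[2,98]).round(1) if m.any() else None,"y",np.percentile(y[m],[1,99]).round(1) if m.any() else None)
    m=(z>45)&(z<66)&(s*y>20)&(s*y<43)&(x>-125)&(x<-30); print("push plate x",np.percentile(x[m],[2,98]).round(1) if m.any() else None)
if len(sys.argv)>1:
    save(bot.camera("side"),sys.argv[1],(200,120,400,280),3.5)
E
python3 look.py
```

```text
t 5.85 TCP fixture mm [-78.    1.6  47.2] tip z 39.2 F fix [-7.3 -0.4  6.5] w -0.0003
tool axes in fixture
 [[-1.    -0.    -0.003]
 [-0.     1.    -0.   ]
 [ 0.003 -0.    -1.   ]] q [-0.58  0.23  0.4   2.   -0.11  0.93  1.34]
tube+ [ -6.3 -46.9] [84.9 57.5] 89.57 573 z 40.7
tube end y -1 x range [-7.1 41.4] y [-84.4 -52.7]
push plate x [-60.1 -55.7]
tube end y 1 x range [ 8.2 45.7] y [52.3 70.2]
push plate x None
```

arm_command([
  [0,-0.1,0,0,0,0,0],
  [0,-0.1,0,0,0,0,0],
  [0,-0.1,0,0,0,0,0],
  [0,-0.05,0,0,0,0,0],
])

```text
clock: 6.3
eef_pos: [0.5138, 0.0811, 0.0471]
orientation: [-0.184, -3.134, -0.0]
ft_force: [-6.5, 0.7, 3.8]
width: 0.0003
```

arm_command([
  [0,-0.1,0,0,0,0,0],
  [0,-0.05,0,0,0,0,0],
])

```text
clock: 6.5
eef_pos: [0.5143, 0.081, 0.0469]
orientation: [-0.184, -3.128, 0.0]
ft_force: [-14.0, 1.5, 10.9]
width: -0.0003
```

```bash
python3 look.py s2.png
```

```text
t 6.5 TCP fixture mm [-70.5   1.5  46.9] tip z 38.9 F fix [-14.   -0.2  10.9] w -0.0003
tool axes in fixture
 [[-1.    -0.001 -0.008]
 [-0.001  1.    -0.   ]
 [ 0.008 -0.    -1.   ]] q [-0.57  0.25  0.4   1.98 -0.12  0.94  1.35]
tube+ [  0.5 -51.5] [67.8 78.6] 3.94 609 z 40.4
tube end y -1 x range [ 0.1 43.5] y [-84.6 -52.2]
push plate x [-51.7 -48.6]
tube end y 1 x range [21.  46.2] y [52.2 70.4]
push plate x None
```

View pics/s2.png

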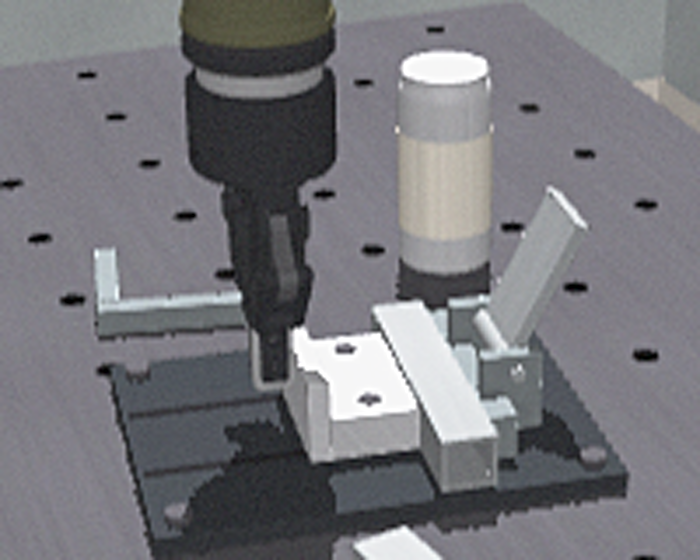

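Slide now at its expected end and the force is rising; the tube looks flush with the fence and jaw (crop about (440,400)). One more firm nudge.

arm_command([
  [0,-0.1,0,0,0,0,0],
  [0,-0.05,0,0,0,0,0],
  [0,0,0,0,0,0,0],
  [0,0,0,0,0,0,0],
])

```text
clock: 7.0
eef_pos: [0.5143, 0.081, 0.0466]
orientation: [-0.182, -3.122, 0.0]
ft_force: [-20.2, 1.9, 15.9]
width: 0.0001
```

arm_command([
  [0,0.5,0,0,0,0,0],
  [0,1,0,0,0,0,0],
  [0,0,0,-1,0,0,0],
  [0,0,0,-1,0,0,0],
  [0,0,0,-1,0,0,0],
])

```text
clock: 7.5
eef_pos: [0.4922, 0.0832, 0.1084]
orientation: [0.185, 3.133, 0.0]
ft_force: [0.9, -1.1, 0.5]
width: -0.0001
```

arm_command([
  [0,0.5,0,-1,0,0,0],
  [0,0.5,0,-1,0,0,0],
  [0,0,0,-1,0,0,0],
  [0,0,-1,-1,0,0,0],
  [0,0,-1,-1,0,0,0],
])

```text
clock: 8.0
eef_pos: [0.4675, 0.0458, 0.2086]
orientation: [0.183, 3.132, 0.0]
ft_force: [-0.4, -0.8, -0.3]
width: -0.0001
```

```bash
python3 look.py
python3 - <<'E'
from h import *
c=bot.camera("side"); W=cloud(c); c_,n_=np.cos(YAW),np.sin(YAW)
d=W[...,:2]-O; F=np.stack([d@[c_,n_],d@[-n_,c_],W[...,2]],-1)*1000
x,y,z=F[...,0],F[...,1],F[...,2]
k=(z>70)&(z<150)&(x>30)&(x<130)&(abs(y)<35)
p=F[k]; print(k.sum(), np.percentile(p,[1,99],axis=0).round(1)); a=np.polyfit(p[:,2],p[:,0],1); print("keeper angle",np.pi/2+np.arctan(a[0]))
E
```

```text
t 8.0 TCP fixture mm [-112.9  -39.   208.6] tip z 200.6 F fix [-0.3 -0.8 -0.3] w -0.0001
tool axes in fixture
 [[-1.    -0.001  0.004]
 [-0.001  1.     0.   ]
 [-0.004  0.    -1.   ]] q [-0.6  -0.07  0.43  1.94  0.03  1.26  1.28]
tube+ [ 5.9 -9.8] [ 55.2 159.6] 0.76 1173 z 40.5
tube end y -1 x range [-0.  45.6] y [-84.6 -52.2]
push plate x None
tube end y 1 x range [-0.  44.9] y [52.1 69.9]
push plate x None
504 [[ 63.3 -27.   70.7]
 [ 96.9  24.1 124.7]]
keeper angle 2.058792139661573
```

arm_command([
  [0,-0.8,0.2,0,0,0,0],
  [0,-0.8,0.2,0,0,0,0],
  [0,-0.8,0.2,0,0,0,0],
  [0,-0.8,0.2,0,0,0,0],
  [0,-0.8,0.2,0,0,0,0],
])

```text
clock: 8.6
eef_pos: [0.5494, 0.0574, 0.2064]
orientation: [0.184, 3.135, -0.0]
ft_force: [0.5, -0.4, 0.1]
width: -0.0001
```

arm_command([
  [0,-0.8,0.2,0,0,0,0],
  [0,-0.8,0.2,0,0,0,0],
  [0,-0.8,0.2,0,0,0,0],
  [0,-0.8,0.2,0,0,0,0],
  [0,-0.8,0.2,0,0,0,0],
])

```text
clock: 9.1
eef_pos: [0.6312, 0.0679, 0.2062]
orientation: [0.184, 3.135, -0.0]
ft_force: [0.3, -0.5, 0.7]
width: -0.0003
```

arm_command([
  [0,-0.8,0,0,0,0,0],
  [0,-0.8,0,0,0,0,0],
  [0,-0.8,0,0,0,0,0],
  [0,-0.8,0,0,0,0,0],
  [0,-0.8,0,0,0,0,0],
])

```text
clock: 9.6
eef_pos: [0.7106, 0.0584, 0.2059]
orientation: [0.184, 3.135, -0.0]
ft_force: [0.5, -0.7, 0.6]
width: -0.0002
```

```bash
python3 -c "
from h import *
where()"
```

```text
t 9.6 TCP fixture mm [127.1   2.1 205.9] tip z 197.9 F fix [ 0.6 -0.7  0.6] w -0.0002
tool axes in fixture
 [[-1.    -0.     0.001]
 [-0.     1.    -0.   ]
 [-0.001 -0.    -1.   ]] q [-0.44  0.5   0.46  1.33 -0.22  1.36  1.48]
```

arm_command([
  [0,0,0,0.9,0,0,0],
  [0,0,0,1,0,0,0],
  [0,0,0,1,0,0,0],
  [0,0,0,1,0,0,0],
  [0,0,0,1,0,0,0],
])

```text
clock: 10.1
eef_pos: [0.7098, 0.0584, 0.1072]
orientation: [0.185, 3.135, -0.0]
ft_force: [-0.8, -0.2, 1.0]
width: -0.0004
```

arm_command([
  [0,0.4,0,0,0,0,0],
  [0,0.4,0,0,0,0,0],
  [0,0.4,0,0,0,0,0],
  [0,0.3,0,0,0,0,0],
  [0,0.3,0,0,0,0,0],
])

```text
clock: 10.6
eef_pos: [0.6752, 0.0621, 0.1121]
orientation: [0.185, 3.13, 0.002]
ft_force: [4.3, -0.7, 2.9]
width: 0.0
```

```bash
python3 look.py s3.png
```

```text
t 10.6 TCP fixture mm [ 91.4   1.6 112.1] tip z 104.1 F fix [ 4.4 -0.2  2.9] w 0.0
tool axes in fixture
 [[-1.     0.     0.006]
 [ 0.     1.     0.001]
 [-0.006  0.001 -1.   ]] q [-0.47  0.48  0.45  1.54 -0.22  1.16  1.48]
tube+ [  0.9 -59.1] [68.  63.4] 3.9 508 z 40.8
tube end y -1 x range [ 0.2 42.6] y [-84.6 -52.3]
push plate x [-60.  -49.1]
tube end y 1 x range None y None
push plate x None
```

View pics/s3.png

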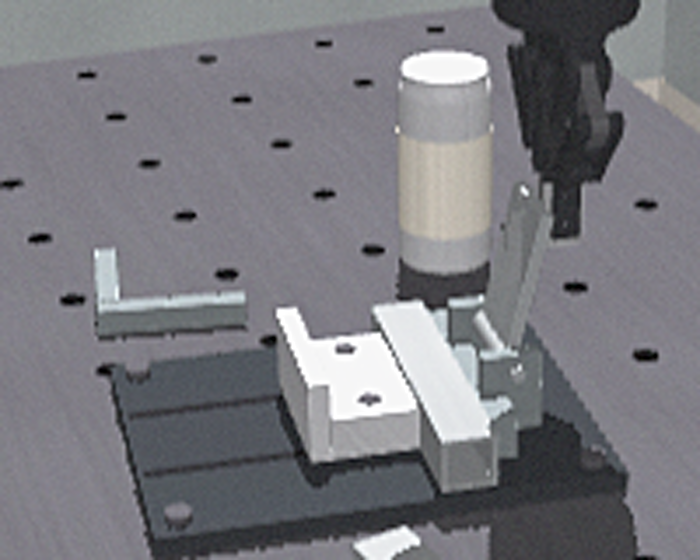

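arm_command([
  [0,0.4,0,0,0,0,0],
  [0,0.4,0,0,0,0,0],
  [0,0.4,0,0,0,0,0],
  [0,0.4,0,0,0,0,0],
  [0,0.4,0,0,0,0,0],
])

```text
clock: 11.2
eef_pos: [0.6326, 0.0668, 0.1085]
orientation: [-0.185, -3.135, 0.001]
ft_force: [3.6, 0.6, -1.0]
width: -0.0001
```

```bash
python3 -c "
from h import *
where()"
```

```text
t 11.2 TCP fixture mm [ 48.6   1.3 108.5] tip z 100.5 F fix [ 3.5  1.  -1. ] w -0.0001
tool axes in fixture
 [[-1.    -0.    -0.001]
 [-0.     1.    -0.   ]
 [ 0.001 -0.    -1.   ]] q [-0.51  0.41  0.45  1.65 -0.19  1.13  1.45]
```

arm_command([
  [0,0.4,0,0.1,0,0,0],
  [0,0.35,0,0.2,0,0,0],
  [0,0.3,0,0.25,0,0,0],
  [0,0.3,0,0.3,0,0,0],
  [0,0.2,0,0.3,0,0,0],
])

```text
clock: 11.7
eef_pos: [0.6018, 0.0706, 0.0857]
orientation: [-0.184, -3.134, -0.0]
ft_force: [-0.5, 0.3, 2.5]
width: 0.0002
```

```bash
python3 look.py s4.png
```

```text
t 11.7 TCP fixture mm [17.5  1.5 85.7] tip z 77.7 F fix [-0.5  0.2  2.5] w 0.0002
tool axes in fixture
 [[-1.    -0.    -0.002]
 [-0.     1.     0.   ]
 [ 0.002  0.    -1.   ]] q [-0.53  0.37  0.45  1.75 -0.18  1.06  1.43]
tube+ [ -0.1 -59.1] [63.5 65. ] 5.89 425 z 40.3
tube end y -1 x range [-0.1 42.7] y [-84.6 -52.9]
push plate x [-60.1 -48.7]
tube end y 1 x range None y None
push plate x None
```

View pics/s4.png

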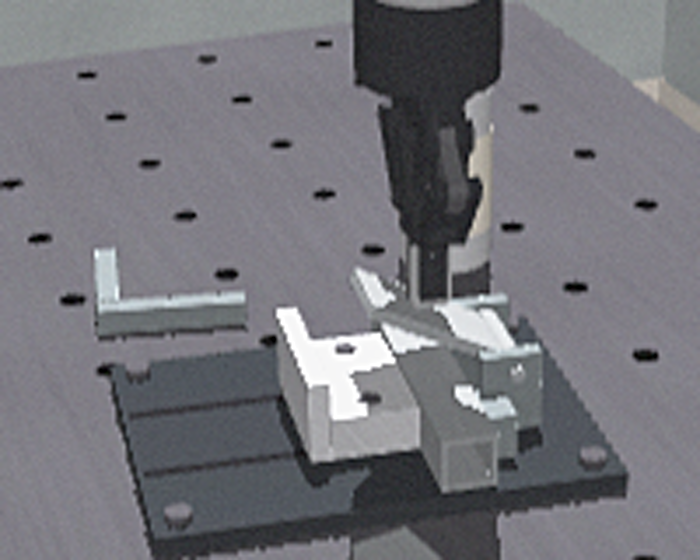

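The keeper bar is about 28° from down, with the fingertip on its top (crop (430,300)). Now I press it down.

arm_command([
  [0,0.3,0,0.25,0,0,0],
  [0,0.2,0,0.3,0,0,0],
  [0,0.15,0,0.3,0,0,0],
  [0,0,0,0.3,0,0,0],
  [0,0,0,0.15,0,0,0],
])

```text
clock: 12.3
eef_pos: [0.5888, 0.0722, 0.0599]
orientation: [-0.184, -3.133, -0.0]
ft_force: [-8.4, -1.2, 23.0]
width: 0.0003
```

arm_command([
  [0,0,0,0.15,0,0,0],
  [0,0,0,0,0,0,0],
])

```text
clock: 12.5
eef_pos: [0.5889, 0.0722, 0.0599]
orientation: [-0.185, -3.132, -0.002]
ft_force: [-11.4, -0.4, 24.0]
width: 0.0006
```

```bash
python3 -c "
from h import *
where()"
```

```text
t 12.5 TCP fixture mm [ 4.5  1.5 59.9] tip z 51.9 F fix [-11.2  -1.7  24. ] w 0.0006
tool axes in fixture
 [[-1.    -0.    -0.004]
 [-0.     1.     0.001]
 [ 0.004  0.001 -1.   ]] q [-0.54  0.38  0.44  1.8  -0.19  1.01  1.44]
```

Fingertip at 51.9 mm, which is the height of the keeper's top when fully down. Holding briefly, then retreating.

arm_command([
  [0,0,0,0.1,0,0,0],
  [0,0,0,0,0,0,0],
  [0,0,0,0,0,0,0],
])

```text
clock: 12.8
eef_pos: [0.5889, 0.0722, 0.0598]
orientation: [-0.185, -3.132, -0.004]
ft_force: [-16.0, -0.8, 35.4]
width: 0.0004
```

arm_command([
  [0,0,0,-0.4,0,0,0],
  [0,0,0,-0.8,0,0,0],
  [0,0,0,-1,0,0,0],
  [0,0,0,-1,0,0,0],
  [0,0,0,-1,0,0,0],
])

```text
clock: 13.3
eef_pos: [0.5898, 0.0718, 0.1399]
orientation: [-0.185, -3.135, 0.001]
ft_force: [0.1, 0.3, -0.3]
width: 0.0001
```

arm_command([
  [0,1,0,-1,0,0,0],
  [0,1,0,-1,0,0,0],
  [0,1,0,-1,0,0,0],
  [0,1,0,-1,0,0,0],
  [0,1,0,0,0,0,0],
])

```text
clock: 13.8
eef_pos: [0.4915, 0.0838, 0.2222]
orientation: [0.185, 3.132, 0.003]
ft_force: [-0.0, 0.2, 0.7]
width: -0.0001
```

```bash
sed -i 's/if len(sys/m=(abs(y)<22)\&(x<20)\&(x>-26)\&(z>35)\nif m.any(): print("keeper slope",np.polyfit(x[m],z[m],1),m.sum())\nif len(sys/' look.py; python3 look.py s5.png
python3 - <<'E'
from h import *
c=bot.camera("side"); W=cloud(c); c_,n_=np.cos(YAW),np.sin(YAW)
d=W[...,:2]-O; F=np.stack([d@[c_,n_],d@[-n_,c_],W[...,2]],-1)*1000
x,y,z=F[...,0],F[...,1],F[...,2]
m=(abs(y)<20)&(x<20)&(x>-24)&(z>35)&(z<100); print("side keeper slope",np.polyfit(x[m],z[m],1),m.sum())
m=(abs(y)<40)&(x<-45)&(x>-80)&(z>50)&(z<66); print("push plate",np.percentile(x[m],[1,99]))
E
```

```text
t 13.8 TCP fixture mm [-93.5   1.6 222.2] tip z 214.2 F fix [-0.   0.2  0.7] w -0.0001
tool axes in fixture
 [[-1.     0.     0.004]
 [ 0.     1.     0.002]
 [-0.004  0.002 -1.   ]] q [-0.66 -0.01  0.44  1.86  0.    1.28  1.23]
tube+ [ -1.3 -48.9] [80.9 68. ] 88.92 553 z 40.7
tube end y -1 x range [ 0.4 42.7] y [-84.7 -52.3]
push plate x [-60.  -48.4]
tube end y 1 x range [29.5 45.8] y [52.6 70.1]
push plate x None
keeper slope [-2.14034696e-02  5.12480797e+01] 239
side keeper slope [ 0.05743241 50.43679025] 245
push plate [-59.46843756 -47.83000221]
```

View pics/s5.png

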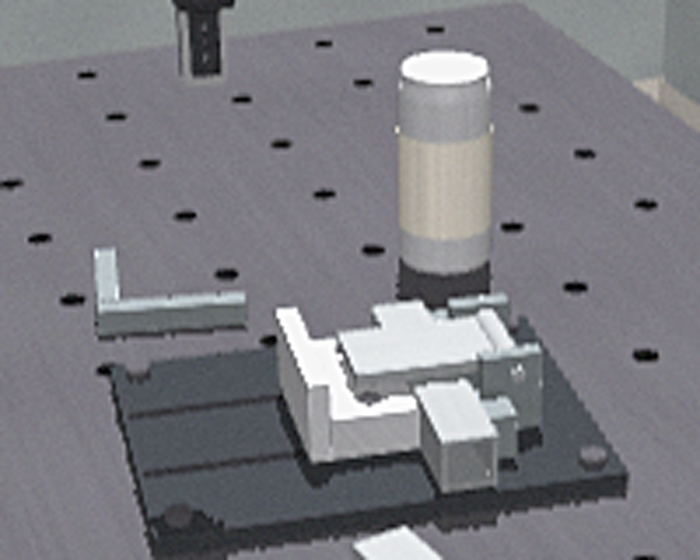

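```bash
python3 -c "
from rig import bot
print(bot.finish_job())"
```

```text
the job is handed in; nothing more can be done
None
```

The fixture is closed on the tube and the job is handed in at about 14 s on the robot's clock; `finish_job` gave no verdict.

- **Slide:** I pushed it in with closed fingertips until it stopped, at about 20 N. Its rear face measured at fixture x ≈ −60 mm, which is 0.070 m of travel.
- **Tube:** After the push, both ends had their edge on the slide side at fixture x ≈ 0 mm, so it was square. Its middle was about 7 mm from the keeper's middle line.
- **Keeper:** I pushed it over from behind and pressed it down with about 35 N. The fingertip stopped at 51.9 mm, against 52 mm for the keeper's top when fully down.
- **Clearance:** The hand ended about 0.21 m above the table with force near zero. The can and square looked unmoved in the last view. I did not re-measure the offcut or brush, but the arm never went near them.

**Checks that disagreed:** Two rough line fits of the keeper's slope gave −0.02 (top camera) and +0.06 (side camera). The top and side fits have opposite signs, so I put the difference down to edge pixels. The height at the press and the last picture both show the keeper level. In the last top view the arm hid the far end of the tube, so its squareness there rests on the earlier measurement and the side view.

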